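# Present the marked sample jar at the screen's doorway and hold it

## Task

Pull the clear door of the sample screen wide open by its yellow upright handle, to about a right angle. Then gently turn the carousel inside until the red-lidded jar stands in the middle of the doorway, at the red arrow, and finish with the gripper still gripping that jar, so that the turntable is held still there. Do not disturb the bowls, jar, stick, brush and scoop lying about.

Things in the scene. Friction and masses are not known exactly. Their poses are not given: they have to be found in the camera images.
- screen: the sample screen: a fixed, open-topped square draught screen of clear plastic panels with aluminium edges, 290 x 290 mm outside, 110 mm tall, panels 6 mm thick, white floor 10 mm thick. Origin: centre of its underside, on the table. Its own +y axis points out through the doorway; the doorway (168 mm wide between two posts) is in the middle of its +y side, whose panels lie 142 mm from the centre, and a red arrow on the floor marks its middle
- door (a joint): angle of the clear door in the doorway, rad: 0 shut, grows as it swings outwards (counter-clockwise from above) about its hinge, stop at 1.8. It swings lightly and stays where it is left
- door_hinge (a point): point on the door's upright hinge line, 140 mm above the table, at the -x post of the doorway (in the screen's frame 84 mm to -x, 142 mm to +y of the centre). The door is 110 mm tall and reaches 158 mm from the hinge
- handle (a point): the door's handle: an upright yellow round rod, 16 mm across, on the door's free edge, 150 mm from the hinge. It stands from 15 mm to 165 mm above the table, so its top 55 mm is free above the door and can be pinched from above. Origin: on the rod's axis, 140 mm above the table. Turns with the door
- carousel (a joint): angle of the carousel, rad: 0 (or any whole number of turns) when the red-lidded jar is exactly in the middle of the doorway, growing counter-clockwise from above. It turns freely both ways (no stop in the first full turn either way), with light friction (about 0.12 N m); it stays where it is left
- carousel_axis (a point): point on the carousel's upright axis, 72 mm above the table, over the centre of the screen. The carousel is a blue disc 232 mm across, top 40 mm above the table, with a metal stub 24 mm across and 30 mm tall in the middle, and five upright jars fixed in it 72 degrees apart, their axes 88 mm from the carousel's axis
- red_jar (a point): the marked jar: amber with a RED lid and red band (the other four have white lids and paper labels), fixed upright on the carousel. Body 35 mm across, lid 38 mm across and 16 mm tall, 64 mm tall in all, from 40 to 104 mm above the table. Origin: centre of the jar, 72 mm above the table. The gap to the jars beside it is 65 mm
- spare_jar: a loose amber jar with a BLUE lid, 38 mm across, 64 mm tall, beside the screen on the side away from the door; bystander. Origin: centre of its underside
- bowl_a: loose clear plastic bowl, 116 mm across, 45 mm tall; bystander. Origin: centre of its underside
- bowl_b: second such bowl; bystander
- stick: loose flat bamboo sorting stick 200 x 12 x 5 mm, lying flat on the table on the door side of the screen; bystander. Origin: centre of its underside
- brush: loose hand brush lying on the right of the table, about 40 mm high at most; bystander
- scoop: loose steel scoop, tray 110 x 75 x 30 mm with black handle, on the right of the table; bystander

How it is judged:
On the way, in this order (a step that is already met when the one before it is completed fails the run):
1. the gripper swings the door ajar by its yellow handle (contact force between the fingers and door_c3 above 0.5 N and value of joint door above 0.25 rad), for 0.1 s.
2. the door stands wide open (value of joint door above 1.25 rad), for 0.2 s.
3. the red-lidded jar stands in the middle of the doorway (x of red_jar in the frame of screen between -0.012 and 0.012 m and y of red_jar in the frame of screen above 0.07 m), for 0.2 s.
At the end, for the whole second after the job is handed in: Door open beyond 1.25 rad; red-lidded jar on the doorway side, within 12 mm sideways of its middle; carousel still (under 0.08 rad/s); fingers gripping that jar with over 2 N, grasp point within 25 mm of its axis and at most 10 mm above its lid (all of step 3 and value of joint door above 1.25 rad and velocity of joint carousel between -0.08 and 0.08 rad/s and (contact force between the fingers and carousel_c2 above 2 N or contact force between the fingers and carousel_c3 above 2 N) and horizontal distance between the grasp point and red_jar below 0.025 m and z of the grasp point in the frame of red_jar below 0.042 m); the arm keeps its last pose, push and grip.
It fails at once if a loose bystander was moved more than 30 mm (distance of any of spare_jar, bowl_a, bowl_b, stick, brush, scoop from where it was at the start of the episode above 0.03 m).
It fails at once if the carousel was spun roughly (faster than 2.5 rad/s) (velocity of joint carousel above 2.5 rad/s or velocity of joint carousel below -2.5 rad/s).
It also fails if it takes over 67 s, if anything falls off the work surface, if the arm or the gripper's body presses on something with over 40 N, if the wrist force passes 120 N, or if a joint passes its speed limit or range.

## Robot

A 6-joint arm with a two-finger parallel gripper is mounted at the origin on the work surface. World frame = base frame: x ahead of the robot, y to its left, z up, the work surface at z = 0. Lengths are in m, angles in rad, forces in N, time in s.
With the tool pointing down it reaches from about 0.325 to 0.775 m from the base axis. Payload 5.5 kg.
Tool frame: the origin (TCP) lies between the finger pads; the fingertips stand 19 mm ahead of it and the grasp point (between the pads) is the TCP (robot.tips_ahead is the distance from the TCP to the fingertips, in m); z points along the fingers, y is the line along which they close (so a half turn about z gives the same grasp; the last joint's range is limited). The gripper opens to 85 mm and grips with 20 to 120 N. Pads are 22 mm wide; open, the fingers measure 114 mm over their backs; the gripper's body (76 mm by 85 mm) begins 54 mm behind the grasp point. The pads swing forward as they close: fully open they stand 13 mm farther back than shut.
Start: joints at [1.134, 0.091, 1.231, -0, 1.82, -0.057], TCP at [0.222, 0.557, 0.25] pointing down, gripper open.
Joint ranges: [-2.87, 2.87], [-0.86, 2.18], [0.17, 2.46], [-1.51, 4.65], [0.06, 2.69], [-2.65, 2.65]. Speed limits (rad/s): [2.57, 2.57, 3.01, 3.14, 3.14, 3.14].

## Interface

Orientations are given as a rotation vector (axis times angle).
In Python, from bench import robot, optics gives the robot as it stands.
- The arm moves only by the shell command python3 -m pendant 'ROWS' [FORCE]. ROWS is JSON, a list of rows, each an object of numbers: "hand": the closure, from 0 (fully open) to 1 (shut); "tx", "ty", "tz": the shift along the tool's x, y, z scaled (see below); "wx", "wy", "wz": the turn, a rotation vector about the tool's x, y, z scaled (see below). A call has 1 to 20 rows; each row is the pose to reach, as a shift and turn from the pose commanded when the call began, along the tool's axes at that moment; what a row does not reach only later rows make up. The controller multiplies each number of a shift by 15 cm and each number of a turn by 90 degrees. A row lasts 1/10 s, in which the tool goes at most 50 mm and 8.59 degrees, less where a joint would pass 70% of its speed; a pose out of reach is approached as far as the arm can. A call with a number of a shift or a turn outside -1 to 1 is refused whole. A call with a gripper value outside its range is refused whole. The fingers move at their own pace and stop on an object; FORCE is the grip in N (left out, the last holds). Time passes only in rows, so rows that repeat a pose let the fingers close. It gives the time, the measured TCP pose, the force, the opening and the grip force at its end, in the units of the state.
- robot.get_state(): the state, without advancing time (a new reading comes with each control period).
- optics.read_camera(name): name is "scene" or "top" or "wrist"; returns a dict with "frame" (384x512x3 uint8, red, green, blue), "vfov" (degrees; the focal length in pixels is half the picture's height over the tangent of half this angle, whatever the lens; pixels are square), "cx", "cy" (the principal point, pixels), "pose" (4x4, takes a point from camera to world coordinates); the wrist camera has in their place "T_tool_cam" (4x4, takes a point from camera to tool coordinates, whose origin is the TCP and whose axes are the flange's). Camera axes: x right, y down, z forward; pixel columns grow to the right and rows downward; lengths in m; the calibration is good to about 2 mm. A picture is of the moment at which its call begins: read the wrist's pose just before it. There is no depth.
- robot.job_done(): hands the job in; it is judged then, once.
The state is a dict: "time": time; "joint_positions": joint angles; "qvel": joint speeds; "tau": joint torques, N m; "eef_pos": TCP position; "ee_rot": TCP orientation; "contact_force": force on the tool from outside, world axes, zero at the start; "torque": the same for the moment, N m; "finger_gap": finger opening in m; "finger_force": force on a finger pad.
Only numpy, scipy, OpenCV 4.12 (cv2) and the standard library are available. Lean on these libraries where they do the work, as an engineer would, in place of code of your own. Each camera call takes 0.05 s, during which the arm holds its last target. There are 200 camera calls.

## Working session

There is one attempt and no reset: what is moved stays moved. The work goes in short steps, Python scripts to look and compute and a shell command to move; the robot and the scene stay as the last step left them, time stands still between calls to the robot, and variables do not carry over. Pictures are saved under pics/ and viewed, at most 10 in all, crops included, and the job is handed in when it is done.

```bash
mkdir -p pics; cat > h.py <<'E'
import numpy as np,cv2
from bench import robot,optics
from scipy.spatial.transform import Rotation as R
def snap(n,f):
    s=robot.get_state(); c=optics.read_camera(n); cv2.imwrite('pics/'+f,c['frame'][:,:,::-1])
    if n=='wrist':
        T=np.eye(4);T[:3,:3]=R.from_rotvec(s['ee_rot']).as_matrix();T[:3,3]=s['eef_pos'];P=T@c['T_tool_cam']
    else: P=c['pose']
    np.savez('pics/'+f+'.npz',P=P,v=c['vfov'],cx=c['cx'],cy=c['cy']); return c
def back(f,u,v,z):
    d=np.load('pics/'+f+'.npz');fl=192/np.tan(np.radians(d['v'])/2)
    r=d['P'][:3,:3]@np.array([(u-d['cx'])/fl,(v-d['cy'])/fl,1]);o=d['P'][:3,3]
    return o+r*(z-o[2])/r[2]
def proj(f,p):
    d=np.load('pics/'+f+'.npz');fl=192/np.tan(np.radians(d['v'])/2)
    q=d['P'][:3,:3].T@(np.array(p)-d['P'][:3,3]);return q[:2]/q[2]*fl+[d['cx'],d['cy']]
E
python3 - <<'E'
from h import *
s=robot.get_state();print(s)
print(R.from_rotvec(s['ee_rot']).as_matrix().round(3))
c=snap('top','top1.png');print(c['pose'],c['vfov'])
snap('scene','sc1.png')
E
python3 -c "
import cv2
for n in ['top1','sc1']:
  cv2.imwrite('pics/'+n+'b.png',cv2.resize(cv2.imread('pics/'+n+'.png'),None,fx=1.5,fy=1.5))"
```

```text
{'time': 0.0, 'joint_positions': array([ 1.13428021e+00,  9.18867613e-02,  1.23188157e+00,  9.10148654e-06,
        1.81983330e+00, -5.66940928e-02]), 'qvel': array([-2.81043590e-05,  1.62280577e-03, -7.39916644e-04, -5.15508753e-04,
       -8.48721676e-04, -6.63285837e-04]), 'tau': array([ 1.54931011e-03, -4.58742106e+01, -4.18019521e+01, -5.19225853e-05,
        1.17275957e-02, -3.15545606e-05]), 'eef_pos': array([0.22234186, 0.5570108 , 0.24913658]), 'ee_rot': array([-5.92945262e-01, -3.08461927e+00,  3.05636468e-03]), 'contact_force': array([ 0.47221992, -0.07396488, -0.28815437]), 'torque': array([-0.01060837,  0.02081685,  0.00148049]), 'finger_force': 0.0, 'finger_gap': 0.08527415292777747}
[[-0.929  0.371 -0.001]
 [ 0.371  0.929 -0.002]
 [ 0.    -0.002 -1.   ]]
[[ 0.01179464 -0.99697831  0.07677979  0.39444388]
 [-0.99978836 -0.01305253 -0.01590187  0.02711736]
 [ 0.01685599 -0.07657598 -0.99692126  1.55894576]
 [ 0.          0.          0.          1.        ]] 45.52415064944812
```

View pics/top1b.png

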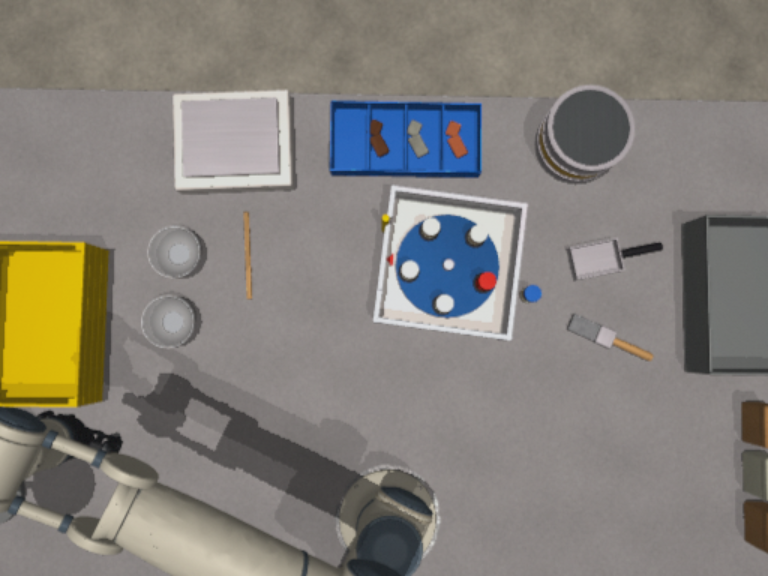

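View pics/sc1b.png

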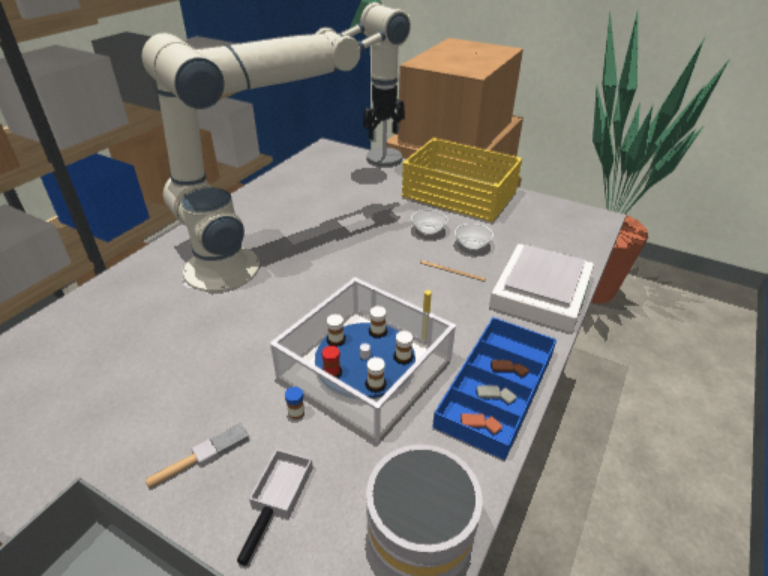

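Top view (1.5x pixels): the screen corners are at about (393,187), (527,204), (511,339) and (374,321). The handle is at (386,219), the arrow at (390,259), the red lid at (487,281) and the stub at (449,264). The red jar is nearly opposite the doorway.

```bash
cat > est.py <<'E'
from h import *
f='top1.png'
im=cv2.imread('pics/'+f).astype(int);b,g,r=im[...,0],im[...,1],im[...,2]
def cen(m,box):
    x0,y0,x1,y1=box;mm=np.zeros_like(m);mm[y0:y1,x0:x1]=m[y0:y1,x0:x1];y,x=np.nonzero(mm);return x.mean(),y.mean(),len(x)
Y=cen((r>150)&(g>120)&(b<80),(245,135,270,160));print('handle',Y,h:=back(f,*Y[:2],.16))
L=cen((r>140)&(g<60)&(b<60),(310,170,345,205));print('lid',L,l:=back(f,*L[:2],.102))
A=cen((r>140)&(g<90)&(b<90),(250,160,270,185));print('arrow',A,back(f,*A[:2],.011))
C=np.array([back(f,u/1.5,v/1.5,.11)[:2] for u,v in [(393,187),(527,204),(511,339),(374,321)]])
print(C,[np.linalg.norm(C[i]-C[i-1]) for i in range(4)]);c=C.mean(0)
print('centre',c,'stub',back(f,449/1.5,264/1.5,.07))
e=C[0]+C[3]-C[1]-C[2];print('y axis yaw',yaw:=np.arctan2(e[1],e[0]))
for n,(u,v) in dict(w1=(430,227),w2=(478,234),w3=(410,269),w4=(444,303)).items(): print(n,back(f,u/1.5,v/1.5,.104)[:2]-c)
ey=e/np.linalg.norm(e);ex=np.array([ey[1],-ey[0]])
print('ex',ex,'ey',ey)
hin=c-.084*ex+.142*ey;hd=h[:2]-hin;print('hinge',hin,'handle rel (screen fr)',hd@ex,hd@ey,np.linalg.norm(hd))
d=l[:2]-c;print('jar screenfr',d@ex,d@ey,np.linalg.norm(d),'carousel',np.arctan2(d@ey,d@ex)-np.pi/2)
for t in np.radians([0,30,60,90,95]):print('handle at',t,hin+.15*(np.cos(t)*ex+np.sin(t)*ey))
print('jar goal',c+.088*ey)
for q in[(247,212),(250,297)]:print('stick',back(f,q[0]/1.5,q[1]/1.5,.005))
E
python3 est.py
```

```text
handle (np.float64(256.55555555555554), np.float64(144.88888888888889), 18) [0.64553176 0.01322224 0.16      ]
lid (np.float64(324.27272727272725), np.float64(186.9090909090909), 99) [ 0.52308989 -0.20595023  0.102     ]
arrow (np.float64(260.5), np.float64(172.5), 12) [ 0.57747493 -0.00283974  0.011     ]
[[ 0.72042452 -0.00396508]
 [ 0.68792671 -0.29180921]
 [ 0.39879877 -0.25682288]
 [ 0.43322661  0.03288135]] [np.float64(0.28955189067319204), np.float64(0.28967283062815635), np.float64(0.29123702925790107), np.float64(0.2917427264769996)]
centre [ 0.56009415 -0.12992895] stub [ 0.56071416 -0.12910756  0.07      ]
y axis yaw 1.455431983757721
w1 [0.07598743 0.0455627 ]
w2 [ 0.06233814 -0.05755074]
w3 [-0.0150308   0.08759786]
w4 [-0.08666698  0.01461589]
ex [ 0.99335291 -0.11510862] ey [0.11510862 0.99335291]
hinge [0.49299793 0.02079629] handle rel (screen fr) 0.1523917646405643 0.010034263042167917 0.1527217612688662
jar screenfr -0.028007588108572196 -0.07977546690848927 0.08454909882504308 carousel -3.4792294786691516
handle at 0.0 [0.64200087 0.00352999]
handle at 0.5235987755982988 [0.6306714  0.08034471]
handle at 1.0471975511965976 [0.58245245 0.14120347]
handle at 1.5707963267948966 [0.51026422 0.16979922]
handle at 1.6580627893946132 [0.49721206 0.17073708]
jar goal [ 0.57022371 -0.0425139 ]
stick [0.6809917  0.32636361 0.005     ]
stick [0.48680668 0.31426352 0.005     ]
```

```bash
cat > go.py <<'E'
import sys
from h import *
# usage: x y z yaw(deg of tool x) -> units from the present pose
x,y,z,w=map(float,sys.argv[1:5]);s=robot.get_state();M=R.from_rotvec(s['ee_rot']).as_matrix()
c,n=np.cos(np.radians(w)),np.sin(np.radians(w))
G=np.array([[c,n,0],[n,-c,0],[0,0,-1]])
print('t',(M.T@(np.array([x,y,z])-s['eef_pos'])/.15).round(3),'w',(R.from_matrix(M.T@G).as_rotvec()/(np.pi/2)).round(3),'yaw',np.degrees(np.arctan2(M[1,0],M[0,0])).round(1),'q',s['joint_positions'].round(2))
E
python3 -m pendant '[{"tx":-1,"ty":-0.6,"hand":0.0},{"tx":-1,"ty":-0.6,"hand":0},{"tx":-1,"ty":-0.6,"hand":0},{"tx":-1,"ty":-0.6,"hand":0},{"tx":-1,"ty":-0.6,"hand":0}]' 40
python3 -m pendant '[{"tx":-1,"ty":-0.6,"hand":0.0},{"tx":-1,"ty":-0.6,"hand":0},{"tx":-1,"ty":-0.6,"hand":0},{"tx":-1,"ty":-0.6,"hand":0},{"tx":-1,"ty":-0.6,"hand":0}]'
python3 go.py 0.645 0.013 0.26 -6.6
```

```text
t [-3.962 -2.324 -0.068] w [-0.     0.002  1.832] yaw 158.2 q [ 1.13  0.09  1.23 -0.    1.82 -0.06]invalid input at $[0]: expected keys hand, tx, ty, tz, wx, wy, wz
invalid input at $[0]: expected keys hand, tx, ty, tz, wx, wy, wz
```

```bash

python3 -m pendant '[{"tx":-1,"ty":-0.6,"tz":0,"wx":0,"wy":0,"wz":0,"hand":0},{"tx":-1,"ty":-0.6,"tz":0,"wx":0,"wy":0,"wz":0,"hand":0},{"tx":-1,"ty":-0.6,"tz":0,"wx":0,"wy":0,"wz":0,"hand":0},{"tx":-1,"ty":-0.6,"tz":0,"wx":0,"wy":0,"wz":0,"hand":0}]' 40
python3 -m pendant '[{"tx":-1,"ty":-0.6,"tz":0,"wx":0,"wy":0,"wz":0,"hand":0},{"tx":-1,"ty":-0.6,"tz":0,"wx":0,"wy":0,"wz":0,"hand":0},{"tx":-1,"ty":-0.6,"tz":0,"wx":0,"wy":0,"wz":0,"hand":0},{"tx":-1,"ty":-0.6,"tz":0,"wx":0,"wy":0,"wz":0,"hand":0}]'
python3 -m pendant '[{"tx":-1,"ty":-0.58,"tz":0,"wx":0,"wy":0,"wz":0.9,"hand":0},{"tx":-1,"ty":-0.58,"tz":0,"wx":0,"wy":0,"wz":0.9,"hand":0},{"tx":-1,"ty":-0.58,"tz":0,"wx":0,"wy":0,"wz":0.9,"hand":0},{"tx":-1,"ty":-0.58,"tz":0,"wx":0,"wy":0,"wz":0.9,"hand":0},{"tx":-1,"ty":-0.58,"tz":0,"wx":0,"wy":0,"wz":0.9,"hand":0},{"tx":-1,"ty":-0.58,"tz":0,"wx":0,"wy":0,"wz":0.9,"hand":0},{"tx":-1,"ty":-0.58,"tz":0,"wx":0,"wy":0,"wz":0.9,"hand":0},{"tx":-1,"ty":-0.58,"tz":0,"wx":0,"wy":0,"wz":0.9,"hand":0},{"tx":-1,"ty":-0.58,"tz":0,"wx":0,"wy":0,"wz":0.9,"hand":0},{"tx":-1,"ty":-0.58,"tz":0,"wx":0,"wy":0,"wz":0.9,"hand":0}]'
python3 go.py 0.645 0.013 0.26 -6.6
```

```text
time: 0.5
eef_pos: [0.3301, 0.4153, 0.25]
ee_rot: [0.597, 3.084, -0.002]
contact_force: [-0.1, -0.0, -0.3]
finger_gap: 0.0859
finger_force: 0.0
time: 0.9
eef_pos: [0.4359, 0.2757, 0.2498]
ee_rot: [0.598, 3.084, -0.002]
contact_force: [-0.0, -0.3, -1.1]
finger_gap: 0.0853
finger_force: 0.0
time: 1.9
eef_pos: [0.5412, 0.1424, 0.2496]
ee_rot: [-2.459, -1.954, 0.002]
contact_force: [-0.4, 0.5, 0.9]
finger_gap: 0.0852
finger_force: 0.0
t [-0.684  0.869 -0.07 ] w [-0.     0.001  0.928] yaw 76.9 q [ 0.2  -0.02  1.34  0.    1.82  0.42]
```

```bash

python3 -m pendant '[{"tx":-0.68,"ty":0.87,"tz":-0.07,"wx":0,"wy":0,"wz":0.93,"hand":0},{"tx":-0.68,"ty":0.87,"tz":-0.07,"wx":0,"wy":0,"wz":0.93,"hand":0},{"tx":-0.68,"ty":0.87,"tz":-0.07,"wx":0,"wy":0,"wz":0.93,"hand":0},{"tx":-0.68,"ty":0.87,"tz":-0.07,"wx":0,"wy":0,"wz":0.93,"hand":0},{"tx":-0.68,"ty":0.87,"tz":-0.07,"wx":0,"wy":0,"wz":0.93,"hand":0},{"tx":-0.68,"ty":0.87,"tz":-0.07,"wx":0,"wy":0,"wz":0.93,"hand":0},{"tx":-0.68,"ty":0.87,"tz":-0.07,"wx":0,"wy":0,"wz":0.93,"hand":0},{"tx":-0.68,"ty":0.87,"tz":-0.07,"wx":0,"wy":0,"wz":0.93,"hand":0},{"tx":-0.68,"ty":0.87,"tz":-0.07,"wx":0,"wy":0,"wz":0.93,"hand":0},{"tx":-0.68,"ty":0.87,"tz":-0.07,"wx":0,"wy":0,"wz":0.93,"hand":0},{"tx":-0.68,"ty":0.87,"tz":-0.07,"wx":0,"wy":0,"wz":0.93,"hand":0}]'
python3 - <<'E'
from h import *
snap('wrist','w1.png')
s=robot.get_state();t=s['eef_pos'];print(t)
im=cv2.imread('pics/w1.png').astype(int);b,g,r=im[...,0],im[...,1],im[...,2]
m=((r>130)&(g>100)&(b<80)).astype(np.uint8)
n,_,st,cc=cv2.connectedComponentsWithStats(m)
for i in range(1,n):
  if st[i,4]>30:print(st[i],cc[i])
print([proj('w1.png',[t[0],t[1],z]) for z in(.165,.11,.02)])
E
```

```text
time: 3.0
eef_pos: [0.646, 0.0141, 0.26]
ee_rot: [3.136, -0.178, -0.002]
contact_force: [0.0, -0.4, -0.4]
finger_gap: 0.0856
finger_force: 0.0
[0.64603651 0.01413722 0.26019518]
[255 193  13  19 184] [260.23913043 201.66847826]
[array([256.86366962, 200.42563025]), array([256.93482081, 181.68352483]), array([257.00723844, 162.60782091])]
```

View pics/w1.png

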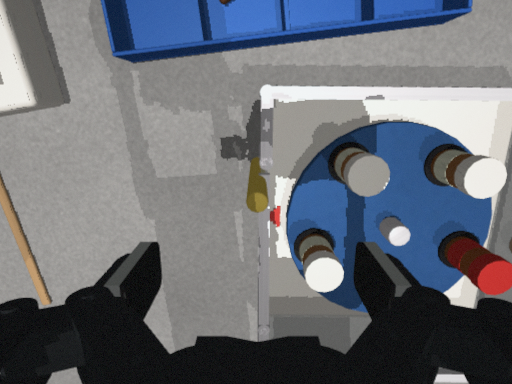

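Wrist view: the top of the yellow rod is at about (257,200), right where the TCP axis projects. The door is just about shut, and I can descend and grip.

```bash

python3 -m pendant '[{"tx":0,"ty":0,"tz":0.3,"wx":0,"wy":0,"wz":0,"hand":0.2},{"tx":0,"ty":0,"tz":0.55,"wx":0,"wy":0,"wz":0,"hand":0.2},{"tx":0,"ty":0,"tz":0.78,"wx":0,"wy":0,"wz":0,"hand":0.2},{"tx":0,"ty":0,"tz":0.78,"wx":0,"wy":0,"wz":0,"hand":0.2},{"tx":0,"ty":0,"tz":0.78,"wx":0,"wy":0,"wz":0,"hand":1},{"tx":0,"ty":0,"tz":0.78,"wx":0,"wy":0,"wz":0,"hand":1},{"tx":0,"ty":0,"tz":0.78,"wx":0,"wy":0,"wz":0,"hand":1},{"tx":0,"ty":0,"tz":0.78,"wx":0,"wy":0,"wz":0,"hand":1},{"tx":0,"ty":0,"tz":0.78,"wx":0,"wy":0,"wz":0,"hand":1},{"tx":0,"ty":0,"tz":0.78,"wx":0,"wy":0,"wz":0,"hand":1},{"tx":0,"ty":0,"tz":0.78,"wx":0,"wy":0,"wz":0,"hand":1}]' 25
cat > arc.py <<'E'
# arc.py cx cy dirs(deg, ccw +) n : rows turning the tool about (cx,cy) from present pose
import sys
from h import *
cx,cy,d=map(float,sys.argv[1:4]);n=int(sys.argv[4])
s=robot.get_state();M=R.from_rotvec(s['ee_rot']).as_matrix();p=s['eef_pos'];c=np.array([cx,cy,p[2]])
print('r',np.linalg.norm(p-c),'ang',np.degrees(np.arctan2(*(p-c)[[1,0]])),p,s['joint_positions'].round(2))
for i in range(1,n+1):
    Q=R.from_euler('z',d*i/n,degrees=True).as_matrix()
    print(((M.T@(c+Q@(p-c)-p))/.15).round(3)[:2],'wz',round(-d*i/n/90,3))
E
python3 arc.py .493 .0208 40 8
```

```text
time: 4.15
eef_pos: [0.6472, 0.0141, 0.1466]
ee_rot: [-3.136, 0.177, -0.007]
contact_force: [1.1, -0.8, 6.5]
finger_gap: 0.0155
finger_force: 24.3
r 0.15431101380683962 ang -2.4831979865629608 [0.64716611 0.01411426 0.14656337] [-0.03  0.22  1.27  0.    1.64  1.65]
[-0.01  -0.089] wz -0.056
[-0.028 -0.177] wz -0.111
[-0.053 -0.263] wz -0.167
[-0.086 -0.347] wz -0.222
[-0.126 -0.427] wz -0.278
[-0.173 -0.504] wz -0.333
[-0.226 -0.576] wz -0.389
[-0.286 -0.643] wz -0.444
```

```bash

python3 -m pendant '[{"tx":-0.01,"ty":-0.09,"tz":0,"wx":0,"wy":0,"wz":-0.056,"hand":1},{"tx":-0.03,"ty":-0.176,"tz":0,"wx":0,"wy":0,"wz":-0.11,"hand":1},{"tx":-0.052,"ty":-0.26,"tz":0,"wx":0,"wy":0,"wz":-0.167,"hand":1},{"tx":-0.084,"ty":-0.34,"tz":0,"wx":0,"wy":0,"wz":-0.222,"hand":1},{"tx":-0.124,"ty":-0.42,"tz":0,"wx":0,"wy":0,"wz":-0.278,"hand":1},{"tx":-0.124,"ty":-0.42,"tz":0,"wx":0,"wy":0,"wz":-0.278,"hand":1}]'
python3 arc.py .496 .0208 65 10; python3 arc.py .493 .0208 65 1
```

```text
time: 4.75
eef_pos: [0.6368, 0.0813, 0.1466]
ee_rot: [-3.098, -0.514, -0.013]
contact_force: [7.8, 3.5, 2.5]
finger_gap: 0.0155
finger_force: 24.7
r 0.15326985971900026 ang 23.23609560807672 [0.63683768 0.08126816 0.14664779] [0.07 0.2  1.29 0.   1.64 1.32]
[-0.015 -0.115] wz -0.072
[-0.044 -0.227] wz -0.144
[-0.085 -0.336] wz -0.217
[-0.137 -0.439] wz -0.289
[-0.202 -0.535] wz -0.361
[-0.276 -0.624] wz -0.433
[-0.361 -0.703] wz -0.506
[-0.453 -0.773] wz -0.578
[-0.553 -0.831] wz -0.65
[-0.659 -0.878] wz -0.722
r 0.15603100963606026 ang 22.801478196633692 [0.63683768 0.08126816 0.14664779] [0.07 0.2  1.29 0.   1.64 1.32]
[-0.664 -0.899] wz -0.722
```

```bash

python3 -m pendant '[{"tx":-0.015,"ty":-0.115,"tz":0,"wx":0,"wy":0,"wz":-0.072,"hand":1},{"tx":-0.044,"ty":-0.227,"tz":0,"wx":0,"wy":0,"wz":-0.144,"hand":1},{"tx":-0.085,"ty":-0.336,"tz":0,"wx":0,"wy":0,"wz":-0.217,"hand":1},{"tx":-0.137,"ty":-0.44,"tz":0,"wx":0,"wy":0,"wz":-0.289,"hand":1},{"tx":-0.2,"ty":-0.535,"tz":0,"wx":0,"wy":0,"wz":-0.361,"hand":1},{"tx":-0.275,"ty":-0.624,"tz":0,"wx":0,"wy":0,"wz":-0.433,"hand":1},{"tx":-0.36,"ty":-0.703,"tz":0,"wx":0,"wy":0,"wz":-0.506,"hand":1},{"tx":-0.45,"ty":-0.773,"tz":0,"wx":0,"wy":0,"wz":-0.578,"hand":1},{"tx":-0.55,"ty":-0.832,"tz":0,"wx":0,"wy":0,"wz":-0.65,"hand":1},{"tx":-0.6,"ty":-0.855,"tz":0,"wx":0,"wy":0,"wz":-0.684,"hand":1},{"tx":-0.6,"ty":-0.855,"tz":0,"wx":0,"wy":0,"wz":-0.684,"hand":1},{"tx":-0.6,"ty":-0.855,"tz":0,"wx":0,"wy":0,"wz":-0.684,"hand":1}]'
python3 arc.py .496 .0208 10 1
```

```text
time: 5.95
eef_pos: [0.5091, 0.1767, 0.1467]
ee_rot: [-2.397, -2.024, -0.016]
contact_force: [0.9, 16.4, 6.1]
finger_gap: 0.0156
finger_force: 25.2
r 0.15644986975631095 ang 85.19890270074232 [0.50909437 0.17670093 0.14669054] [ 0.27 -0.08  1.58  0.01  1.63  0.43]
[-0.031 -0.179] wz -0.111
```

```bash

python3 -m pendant '[{"tx":0,"ty":0,"tz":0,"wx":0,"wy":0,"wz":0,"hand":0},{"tx":0,"ty":0,"tz":0,"wx":0,"wy":0,"wz":0,"hand":0},{"tx":0,"ty":0,"tz":0,"wx":0,"wy":0,"wz":0,"hand":0},{"tx":0,"ty":0,"tz":0,"wx":0,"wy":0,"wz":0,"hand":0},{"tx":0,"ty":0,"tz":-0.3,"wx":0,"wy":0,"wz":0,"hand":0},{"tx":0,"ty":0,"tz":-0.6,"wx":0,"wy":0,"wz":0,"hand":0},{"tx":0,"ty":0,"tz":-0.8,"wx":0,"wy":0,"wz":0,"hand":0},{"tx":0,"ty":0,"tz":-0.8,"wx":0,"wy":0,"wz":0,"hand":0}]' 25
python3 go.py 0.522 -0.208 0.265 64
```

```text
time: 6.75
eef_pos: [0.51, 0.1718, 0.2699]
ee_rot: [2.402, 2.019, 0.013]
contact_force: [0.2, 0.2, -0.6]
finger_gap: 0.0857
finger_force: 0.0
t [-2.481  0.514  0.028] w [ 0.005 -0.003  0.179] yaw 80.1 q [ 0.26 -0.08  1.37 -0.    1.84  0.43]
```

```bash

python3 -m pendant '[{"tx":-0.83,"ty":0.17,"tz":0,"wx":0,"wy":0,"wz":0,"hand":0},{"tx":-0.83,"ty":0.17,"tz":0,"wx":0,"wy":0,"wz":0,"hand":0},{"tx":-0.83,"ty":0.17,"tz":0,"wx":0,"wy":0,"wz":0,"hand":0}]'
python3 -m pendant '[{"tx":-0.83,"ty":0.17,"tz":0,"wx":0,"wy":0,"wz":0,"hand":0},{"tx":-0.83,"ty":0.17,"tz":0,"wx":0,"wy":0,"wz":0,"hand":0},{"tx":-0.83,"ty":0.17,"tz":0,"wx":0,"wy":0,"wz":0,"hand":0}]'
python3 -m pendant '[{"tx":-0.83,"ty":0.17,"tz":0.03,"wx":0,"wy":0,"wz":0.18,"hand":0},{"tx":-0.83,"ty":0.17,"tz":0.03,"wx":0,"wy":0,"wz":0.18,"hand":0},{"tx":-0.83,"ty":0.17,"tz":0.03,"wx":0,"wy":0,"wz":0.18,"hand":0},{"tx":-0.83,"ty":0.17,"tz":0.03,"wx":0,"wy":0,"wz":0.18,"hand":0}]'
python3 - <<'E'
from h import *
snap('wrist','w2.png');snap('top','top2.png');f='w2.png'
im=cv2.imread('pics/'+f);b,g,r=[im[...,i].astype(int) for i in range(3)]
print(robot.get_state()['eef_pos'])
for p in([.522,-.208,.104],[.56,-.13,.07],[.57,-.043,.104]):print(proj(f,p))
a=cv2.imread('pics/top2.png')[90:260,180:390]
cv2.imwrite('pics/c2.png',np.hstack([cv2.resize(im,(472,354)),cv2.resize(a,(328,354))]))
E
```

```text
time: 7.05
eef_pos: [0.512, 0.0418, 0.2627]
ee_rot: [2.406, 2.02, -0.003]
contact_force: [0.1, 0.4, -0.1]
finger_gap: 0.0853
finger_force: 0.0
time: 7.35
eef_pos: [0.5155, -0.0858, 0.2625]
ee_rot: [-2.407, -2.018, 0.003]
contact_force: [0.3, -0.9, -0.0]
finger_gap: 0.0856
finger_force: 0.0
time: 7.75
eef_pos: [0.5189, -0.213, 0.257]
ee_rot: [-2.668, -1.655, 0.004]
contact_force: [0.1, 0.2, -0.5]
finger_gap: 0.0852
finger_force: 0.0
[ 0.51949315 -0.20973033  0.25808574]
[258.10662973 173.95737237]
[257.42537992  72.02144652]
[216.821352   -50.76850538]
```

View pics/c2.png

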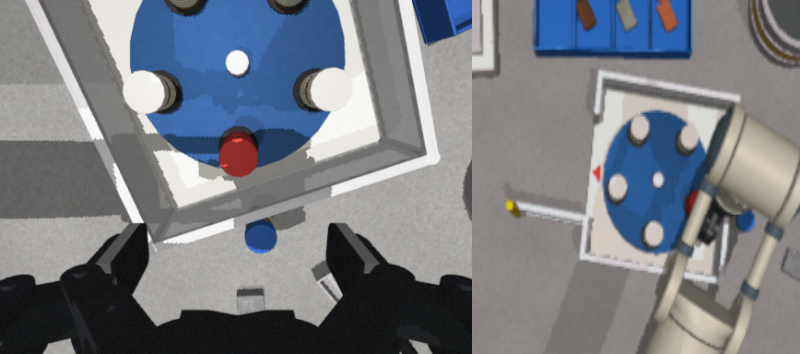

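Wrist view: the red lid is at about (258,170) and the stub at (257,67) in full-size pixels, both close to where they were predicted. The top crop shows the door at about a right angle.

```bash
cat > loc.py <<'E'
import sys
from h import *
f=sys.argv[1]
im=cv2.imread('pics/'+f).astype(int);b,g,r=im[...,0],im[...,1],im[...,2]
m=((r>130)&(g<80)&(b<80)).astype(np.uint8)
n,_,st,cc=cv2.connectedComponentsWithStats(m)
for i in range(1,n):
  if st[i,4]>100:print('red',st[i],back(f,*cc[i],.102))
m=((im.min(2)>200)).astype(np.uint8)
n,_,st,cc=cv2.connectedComponentsWithStats(m)
for i in range(1,n):
  if 150<st[i,4]<3000:print('white',st[i],cc[i],back(f,*cc[i],.104)[:2],'as stub',back(f,*cc[i],.07)[:2])
E
python3 loc.py w2.png; python3 go.py .5225 -.2065 .1 64
```

```text
red [ 238  150   41   42 1321] [ 0.52305882 -0.20589648  0.102     ]
white [  28    0   84  152 1958] [70.06537283 75.27630235] [ 0.4219995  -0.06712425] as stub [ 0.40634984 -0.05664447]
white [245  55  25  26 489] [256.85889571  67.200409  ] [ 0.56009375 -0.12900649] as stub [ 0.56136416 -0.12610886]
white [ 167  163   89   62 2607] [204.59110088 193.59378596] [ 0.47133312 -0.20283497] as stub [ 0.46172809 -0.2089832 ]
white [123 177  32  65 649] [137.00308166 213.41294299] [ 0.4073123  -0.19195815] as stub [ 0.38986308 -0.1967737 ]
white [177 237  77  28 745] [219.66442953 252.00671141] [ 0.45638784 -0.25906822] as stub [ 0.44495163 -0.27210647]
t [0.028 0.011 1.054] w [-0.001 -0.    -0.002] yaw 63.8 q [-0.44 -0.01  1.32  0.    1.83  0.01]
```

```bash

python3 -m pendant '[{"tx":0.03,"ty":0.01,"tz":0,"wx":0,"wy":0,"wz":0,"hand":0},{"tx":0.03,"ty":0.01,"tz":0.3,"wx":0,"wy":0,"wz":0,"hand":0},{"tx":0.03,"ty":0.01,"tz":0.6,"wx":0,"wy":0,"wz":0,"hand":0},{"tx":0.03,"ty":0.01,"tz":0.85,"wx":0,"wy":0,"wz":0,"hand":0},{"tx":0.03,"ty":0.01,"tz":0.98,"wx":0,"wy":0,"wz":0,"hand":0},{"tx":0.03,"ty":0.01,"tz":0.98,"wx":0,"wy":0,"wz":0,"hand":0}]' 25
python3 -m pendant '[{"tx":0,"ty":0,"tz":0.06,"wx":0,"wy":0,"wz":0,"hand":0.3},{"tx":0,"ty":0,"tz":0.06,"wx":0,"wy":0,"wz":0,"hand":0.4},{"tx":0,"ty":0,"tz":0.06,"wx":0,"wy":0,"wz":0,"hand":0.5},{"tx":0,"ty":0,"tz":0.06,"wx":0,"wy":0,"wz":0,"hand":0.6},{"tx":0,"ty":0,"tz":0.06,"wx":0,"wy":0,"wz":0,"hand":1},{"tx":0,"ty":0,"tz":0.06,"wx":0,"wy":0,"wz":0,"hand":1},{"tx":0,"ty":0,"tz":0.06,"wx":0,"wy":0,"wz":0,"hand":1}]'
python3 arc.py .561 -.1275 -80 10
```

```text
time: 8.45
eef_pos: [0.5217, -0.2034, 0.1082]
ee_rot: [-2.658, -1.663, 0.006]
contact_force: [-0.3, 0.3, -0.4]
finger_gap: 0.0852
finger_force: 0.0
time: 9.15
eef_pos: [0.5239, -0.2061, 0.1051]
ee_rot: [2.664, 1.662, 0.003]
contact_force: [-0.6, 2.1, 6.0]
finger_gap: 0.0368
finger_force: 25.7
r 0.08688803927836453 ang -115.26745339873864 [ 0.52391234 -0.20607504  0.10506195] [-0.44  0.01  1.57  0.    1.56  0.02]
[ 0.005 -0.081] wz 0.089
[ 0.02 -0.16] wz 0.178
[ 0.047 -0.236] wz 0.267
[ 0.084 -0.308] wz 0.356
[ 0.13  -0.374] wz 0.444
[ 0.186 -0.433] wz 0.533
[ 0.249 -0.484] wz 0.622
[ 0.318 -0.525] wz 0.711
[ 0.392 -0.556] wz 0.8
[ 0.471 -0.577] wz 0.889
```

```bash
python3 arc.py .561 -.1275 -80 20|tail -20|awk 'NR%2'
python3 -m pendant '[{"tx":0.001,"ty":-0.04,"tz":0,"wx":0,"wy":0,"wz":0.044,"hand":1},{"tx":0.005,"ty":-0.081,"tz":0,"wx":0,"wy":0,"wz":0.089,"hand":1},{"tx":0.012,"ty":-0.12,"tz":0,"wx":0,"wy":0,"wz":0.133,"hand":1},{"tx":0.02,"ty":-0.16,"tz":0,"wx":0,"wy":0,"wz":0.178,"hand":1},{"tx":0.033,"ty":-0.198,"tz":0,"wx":0,"wy":0,"wz":0.222,"hand":1},{"tx":0.047,"ty":-0.236,"tz":0,"wx":0,"wy":0,"wz":0.267,"hand":1},{"tx":0.065,"ty":-0.273,"tz":0,"wx":0,"wy":0,"wz":0.311,"hand":1},{"tx":0.084,"ty":-0.308,"tz":0,"wx":0,"wy":0,"wz":0.356,"hand":1},{"tx":0.106,"ty":-0.342,"tz":0,"wx":0,"wy":0,"wz":0.4,"hand":1},{"tx":0.13,"ty":-0.374,"tz":0,"wx":0,"wy":0,"wz":0.444,"hand":1},{"tx":0.13,"ty":-0.374,"tz":0,"wx":0,"wy":0,"wz":0.444,"hand":1}]'
python3 arc.py .561 -.1275 -40 10
```

```text
[ 0.001 -0.04 ] wz 0.044
[ 0.011 -0.121] wz 0.133
[ 0.032 -0.199] wz 0.222
[ 0.064 -0.273] wz 0.311
[ 0.106 -0.342] wz 0.4
[ 0.157 -0.405] wz 0.489
[ 0.216 -0.46 ] wz 0.578
[ 0.283 -0.506] wz 0.667
[ 0.355 -0.542] wz 0.756
[ 0.431 -0.568] wz 0.844
time: 10.25
eef_pos: [0.4811, -0.1635, 0.105]
ee_rot: [3.073, 0.65, 0.001]
contact_force: [-4.8, 1.0, 7.2]
finger_gap: 0.0371
finger_force: 26.0
r 0.08758621608981815 ang -155.7599297840002 [ 0.48113598 -0.16345947  0.10503365] [-0.39 -0.14  1.71 -0.    1.57  0.76]
[ 0.001 -0.041] wz 0.044
[ 0.005 -0.081] wz 0.089
[ 0.012 -0.121] wz 0.133
[ 0.022 -0.161] wz 0.178
[ 0.034 -0.2  ] wz 0.222
[ 0.049 -0.238] wz 0.267
[ 0.067 -0.275] wz 0.311
[ 0.087 -0.31 ] wz 0.356
[ 0.109 -0.344] wz 0.4
[ 0.134 -0.376] wz 0.444
```

```bash

python3 -m pendant '[{"tx":0.001,"ty":-0.041,"tz":0,"wx":0,"wy":0,"wz":0.044,"hand":1},{"tx":0.005,"ty":-0.081,"tz":0,"wx":0,"wy":0,"wz":0.089,"hand":1},{"tx":0.012,"ty":-0.121,"tz":0,"wx":0,"wy":0,"wz":0.133,"hand":1},{"tx":0.022,"ty":-0.161,"tz":0,"wx":0,"wy":0,"wz":0.178,"hand":1},{"tx":0.034,"ty":-0.2,"tz":0,"wx":0,"wy":0,"wz":0.222,"hand":1},{"tx":0.049,"ty":-0.238,"tz":0,"wx":0,"wy":0,"wz":0.267,"hand":1},{"tx":0.067,"ty":-0.275,"tz":0,"wx":0,"wy":0,"wz":0.311,"hand":1},{"tx":0.087,"ty":-0.31,"tz":0,"wx":0,"wy":0,"wz":0.356,"hand":1},{"tx":0.109,"ty":-0.344,"tz":0,"wx":0,"wy":0,"wz":0.4,"hand":1},{"tx":0.134,"ty":-0.376,"tz":0,"wx":0,"wy":0,"wz":0.444,"hand":1},{"tx":0.134,"ty":-0.376,"tz":0,"wx":0,"wy":0,"wz":0.444,"hand":1}]'
python3 -m pendant '[{"tx":0,"ty":0,"tz":0,"wx":0,"wy":0,"wz":0,"hand":0.3},{"tx":0,"ty":0,"tz":0,"wx":0,"wy":0,"wz":0,"hand":0},{"tx":0,"ty":0,"tz":0,"wx":0,"wy":0,"wz":0,"hand":0},{"tx":0,"ty":0,"tz":0,"wx":0,"wy":0,"wz":0,"hand":0},{"tx":0,"ty":0,"tz":0,"wx":0,"wy":0,"wz":0,"hand":0},{"tx":0,"ty":0,"tz":-0.2,"wx":0,"wy":0,"wz":0,"hand":0},{"tx":0,"ty":0,"tz":-0.5,"wx":0,"wy":0,"wz":0,"hand":0},{"tx":0,"ty":0,"tz":-0.8,"wx":0,"wy":0,"wz":0,"hand":0},{"tx":0,"ty":0,"tz":-0.8,"wx":0,"wy":0,"wz":0,"hand":0}]'
python3 arc.py .561 -.1275 -40 1
python3 - <<'E'
from h import *
snap('wrist','w3.png')
E
python3 loc.py w3.png
```

```text
time: 11.35
eef_pos: [0.4759, -0.103, 0.105]
ee_rot: [-3.11, 0.439, 0.003]
contact_force: [-9.9, 3.2, 11.7]
finger_gap: 0.0372
finger_force: 26.3
time: 12.25
eef_pos: [0.479, -0.1047, 0.2311]
ee_rot: [3.109, -0.437, 0.019]
contact_force: [0.3, -0.1, 0.4]
finger_gap: 0.0855
finger_force: 0.0
r 0.08512310094109889 ang 164.47049238410332 [ 0.47898451 -0.1047096   0.23110621] [-0.28 -0.22  1.56 -0.    1.79  1.57]
[ 0.13  -0.366] wz 0.444
red [ 234  173   45   43 1493] [ 0.47591685 -0.10336749  0.102     ]
white [242  69  26  28 553] [254.5443038  82.4755877] [ 0.55906465 -0.12593181] as stub [ 0.56122983 -0.12627588]
white [276 179  64  30 771] [313.97924773 194.90272374] [ 0.46288046 -0.14801872] as stub [ 0.45209235 -0.15133726]
white [   0  211  115   59 1730] [ 66.40809249 230.07225434] [0.49032428 0.05703378] as stub [0.48323207 0.08133   ]
white [ 253  242  102   25 1139] [303.93854258 254.17559263] [ 0.41438366 -0.12761838] as stub [ 0.3970644  -0.12818958]
white [162 260  70  21 711] [195.75668073 269.87623066] [ 0.42583635 -0.03454905] as stub [ 0.41005945 -0.02258645]
```

```bash

python3 -m pendant '[{"tx":0,"ty":0,"tz":0,"wx":0,"wy":0,"wz":-0.95,"hand":0},{"tx":0,"ty":0,"tz":0,"wx":0,"wy":0,"wz":-0.95,"hand":0},{"tx":0,"ty":0,"tz":0,"wx":0,"wy":0,"wz":-0.95,"hand":0},{"tx":0,"ty":0,"tz":0,"wx":0,"wy":0,"wz":-0.95,"hand":0},{"tx":0,"ty":0,"tz":0,"wx":0,"wy":0,"wz":-0.95,"hand":0},{"tx":0,"ty":0,"tz":0,"wx":0,"wy":0,"wz":-0.95,"hand":0},{"tx":0,"ty":0,"tz":0,"wx":0,"wy":0,"wz":-0.95,"hand":0},{"tx":0,"ty":0,"tz":0,"wx":0,"wy":0,"wz":-0.95,"hand":0},{"tx":0,"ty":0,"tz":0,"wx":0,"wy":0,"wz":-0.95,"hand":0},{"tx":0,"ty":0,"tz":0,"wx":0,"wy":0,"wz":-0.95,"hand":0},{"tx":0,"ty":0,"tz":0,"wx":0,"wy":0,"wz":-0.95,"hand":0}]'
python3 -m pendant '[{"tx":0,"ty":0,"tz":0,"wx":0,"wy":0,"wz":-0.95,"hand":0},{"tx":0,"ty":0,"tz":0,"wx":0,"wy":0,"wz":-0.95,"hand":0},{"tx":0,"ty":0,"tz":0,"wx":0,"wy":0,"wz":-0.95,"hand":0},{"tx":0,"ty":0,"tz":0,"wx":0,"wy":0,"wz":-0.95,"hand":0},{"tx":0,"ty":0,"tz":0,"wx":0,"wy":0,"wz":-0.95,"hand":0},{"tx":0,"ty":0,"tz":0,"wx":0,"wy":0,"wz":-0.95,"hand":0},{"tx":0,"ty":0,"tz":0,"wx":0,"wy":0,"wz":-0.95,"hand":0},{"tx":0,"ty":0,"tz":0,"wx":0,"wy":0,"wz":-0.95,"hand":0},{"tx":0,"ty":0,"tz":0,"wx":0,"wy":0,"wz":-0.95,"hand":0},{"tx":0,"ty":0,"tz":0,"wx":0,"wy":0,"wz":-0.95,"hand":0},{"tx":0,"ty":0,"tz":0,"wx":0,"wy":0,"wz":-0.95,"hand":0}]'
python3 go.py .4757 -.1035 .1 164.9
```

```text
time: 13.4
eef_pos: [0.4765, -0.104, 0.2216]
ee_rot: [-2.579, -1.791, 0.002]
contact_force: [0.7, -1.1, -0.7]
finger_gap: 0.085
finger_force: 0.0
time: 14.5
eef_pos: [0.4766, -0.104, 0.2223]
ee_rot: [-0.683, -3.065, -0.0]
contact_force: [-0.3, -0.0, -0.2]
finger_gap: 0.0853
finger_force: 0.0
t [0.006 0.001 0.815] w [-0.    -0.001 -0.112] yaw 154.9 q [-0.28 -0.21  1.57 -0.    1.78 -1.42]
```

```bash

python3 -m pendant '[{"tx":0.006,"ty":0,"tz":0,"wx":0,"wy":0,"wz":-0.11,"hand":0},{"tx":0.006,"ty":0,"tz":0,"wx":0,"wy":0,"wz":-0.11,"hand":0},{"tx":0.006,"ty":0,"tz":0.3,"wx":0,"wy":0,"wz":-0.11,"hand":0},{"tx":0.006,"ty":0,"tz":0.6,"wx":0,"wy":0,"wz":-0.11,"hand":0},{"tx":0.006,"ty":0,"tz":0.81,"wx":0,"wy":0,"wz":-0.11,"hand":0},{"tx":0.006,"ty":0,"tz":0.81,"wx":0,"wy":0,"wz":-0.11,"hand":0.3},{"tx":0.006,"ty":0,"tz":0.81,"wx":0,"wy":0,"wz":-0.11,"hand":0.4},{"tx":0.006,"ty":0,"tz":0.81,"wx":0,"wy":0,"wz":-0.11,"hand":0.5},{"tx":0.006,"ty":0,"tz":0.81,"wx":0,"wy":0,"wz":-0.11,"hand":0.6},{"tx":0.006,"ty":0,"tz":0.81,"wx":0,"wy":0,"wz":-0.11,"hand":1},{"tx":0.006,"ty":0,"tz":0.81,"wx":0,"wy":0,"wz":-0.11,"hand":1},{"tx":0.006,"ty":0,"tz":0.81,"wx":0,"wy":0,"wz":-0.11,"hand":1}]'
python3 arc.py .561 -.1268 -40 10
```

```text
time: 15.7
eef_pos: [0.4774, -0.104, 0.1049]
ee_rot: [0.413, 3.109, -0.001]
contact_force: [-1.6, 0.9, 6.1]
finger_gap: 0.0367
finger_force: 25.5
r 0.08661838114344401 ang 164.73406002921953 [ 0.47743803 -0.10399341  0.10485339] [-0.28 -0.2   1.77  0.    1.57 -1.59]
[-0.001  0.04 ] wz 0.044
[-0.006  0.08 ] wz 0.089
[-0.013  0.12 ] wz 0.133
[-0.023  0.159] wz 0.178
[-0.035  0.197] wz 0.222
[-0.05   0.235] wz 0.267
[-0.068  0.271] wz 0.311
[-0.088  0.306] wz 0.356
[-0.111  0.339] wz 0.4
[-0.136  0.371] wz 0.444
```

```bash

python3 -m pendant '[{"tx":-0.001,"ty":0.04,"tz":0,"wx":0,"wy":0,"wz":0.044,"hand":1},{"tx":-0.006,"ty":0.08,"tz":0,"wx":0,"wy":0,"wz":0.089,"hand":1},{"tx":-0.013,"ty":0.12,"tz":0,"wx":0,"wy":0,"wz":0.133,"hand":1},{"tx":-0.023,"ty":0.159,"tz":0,"wx":0,"wy":0,"wz":0.178,"hand":1},{"tx":-0.035,"ty":0.197,"tz":0,"wx":0,"wy":0,"wz":0.222,"hand":1},{"tx":-0.05,"ty":0.235,"tz":0,"wx":0,"wy":0,"wz":0.267,"hand":1},{"tx":-0.068,"ty":0.271,"tz":0,"wx":0,"wy":0,"wz":0.311,"hand":1},{"tx":-0.088,"ty":0.306,"tz":0,"wx":0,"wy":0,"wz":0.356,"hand":1},{"tx":-0.111,"ty":0.339,"tz":0,"wx":0,"wy":0,"wz":0.4,"hand":1},{"tx":-0.136,"ty":0.371,"tz":0,"wx":0,"wy":0,"wz":0.444,"hand":1},{"tx":-0.136,"ty":0.371,"tz":0,"wx":0,"wy":0,"wz":0.444,"hand":1}]'
python3 arc.py .561 -.1268 -42 10
```

```text
time: 16.8
eef_pos: [0.5116, -0.055, 0.1048]
ee_rot: [1.454, 2.781, 0.002]
contact_force: [-3.4, 1.6, 8.6]
finger_gap: 0.0371
finger_force: 25.7
r 0.08714532032999807 ang 124.55000313352006 [ 0.51157769 -0.05502436  0.10483378] [-0.17 -0.12  1.7   0.    1.56 -0.78]
[-0.002  0.043] wz 0.047
[-0.007  0.085] wz 0.093
[-0.015  0.127] wz 0.14
[-0.026  0.168] wz 0.187
[-0.039  0.208] wz 0.233
[-0.056  0.247] wz 0.28
[-0.076  0.285] wz 0.327
[-0.098  0.321] wz 0.373
[-0.123  0.356] wz 0.42
[-0.151  0.388] wz 0.467
```

```bash

python3 -m pendant '[{"tx":-0.002,"ty":0.043,"tz":0,"wx":0,"wy":0,"wz":0.047,"hand":1},{"tx":-0.007,"ty":0.085,"tz":0,"wx":0,"wy":0,"wz":0.093,"hand":1},{"tx":-0.015,"ty":0.127,"tz":0,"wx":0,"wy":0,"wz":0.14,"hand":1},{"tx":-0.026,"ty":0.168,"tz":0,"wx":0,"wy":0,"wz":0.187,"hand":1},{"tx":-0.039,"ty":0.208,"tz":0,"wx":0,"wy":0,"wz":0.233,"hand":1},{"tx":-0.056,"ty":0.247,"tz":0,"wx":0,"wy":0,"wz":0.28,"hand":1},{"tx":-0.076,"ty":0.285,"tz":0,"wx":0,"wy":0,"wz":0.327,"hand":1},{"tx":-0.098,"ty":0.321,"tz":0,"wx":0,"wy":0,"wz":0.373,"hand":1},{"tx":-0.123,"ty":0.356,"tz":0,"wx":0,"wy":0,"wz":0.42,"hand":1},{"tx":-0.144,"ty":0.38,"tz":0,"wx":0,"wy":0,"wz":0.455,"hand":1},{"tx":-0.144,"ty":0.38,"tz":0,"wx":0,"wy":0,"wz":0.455,"hand":1},{"tx":-0.144,"ty":0.38,"tz":0,"wx":0,"wy":0,"wz":0.455,"hand":1},{"tx":-0.144,"ty":0.38,"tz":0,"wx":0,"wy":0,"wz":0.455,"hand":1}]'
python3 arc.py .561 -.1268 -42 1
python3 - <<'E'
from h import *
snap('wrist','w4.png');snap('scene','sc4.png');snap('top','top4.png')
a=cv2.imread('pics/sc4.png')[160:310,160:340]
w=cv2.imread('pics/w4.png')
cv2.imwrite('pics/c4.png',np.vstack([np.hstack([cv2.resize(w,(400,300)),cv2.resize(a,(360,300))]),np.pad(cv2.resize(cv2.imread('pics/top4.png')[90:260,180:390],(370,300)),((0,0),(0,390),(0,0)))]))
E
```

```text
time: 18.1
eef_pos: [0.5702, -0.0399, 0.1048]
ee_rot: [2.334, 2.1, 0.004]
contact_force: [-1.7, 1.9, 7.1]
finger_gap: 0.0369
finger_force: 25.6
r 0.08737716738370085 ang 83.92853540072687 [ 0.57024178 -0.03991295  0.10484742] [-0.13  0.03  1.55  0.    1.56 -0.02]
[-0.15  0.39] wz 0.467
```

View pics/c4.png

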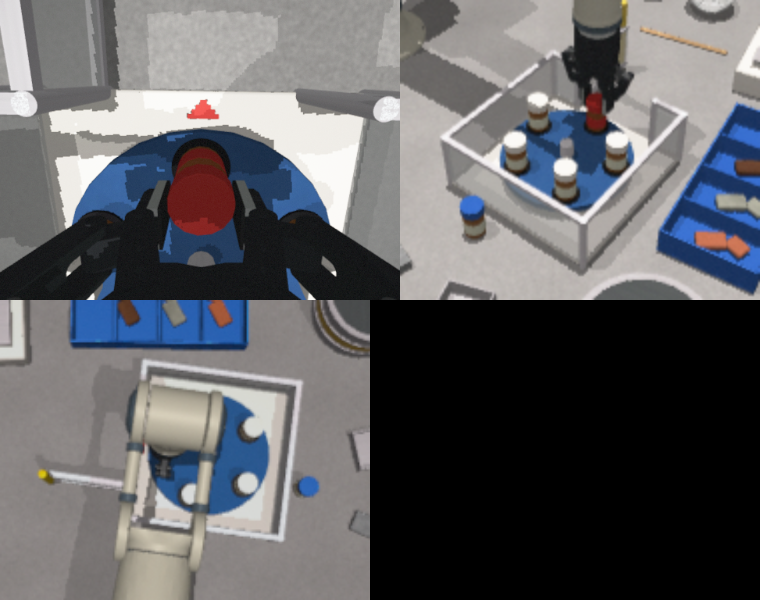

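The red jar sits at column 201, between the posts at 22 and 386 and in line with the arrow at (203,108). The door stands at about 90° and the fingers are gripping the jar, so I'm handing in.

```bash
python3 -c "
from bench import robot
print(robot.job_done())"
```

```text
the job is handed in; nothing more can be done
None
```

I handed the job in at about 18 s: the door is open to about a right angle, and the red-lidded jar is centred in the doorway at the arrow and still gripped at about 26 N. `job_done()` returned no verdict, so I can't confirm it passed.

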